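# Close and lock the dust-filter cover with its quarter-turn fastener

## Task

Close the cover of the bench dust-filter box: with a fingertip push the aluminium cover panel by its black rib along its guides until it is fully home against the far stop, then set a fingertip in the slot of the orange quarter-turn fastener and turn it fully counter-clockwise (seen from above) until its steel tongue locks in front of the rib. Do not grasp or lift the panel, do not push on the steel tongue with the fingers, leave the other things on the bench where they are, and finish with the hand clear.

Things in the scene. Friction and masses are not known exactly. Their poses are not given: they have to be found in the camera images.
- filter_box: grey sheet-metal filter box fixed to the bench, 200 (x) x 250 (y) x 50 mm high, flat deck 50 mm above its origin; origin at the centre of its underside, z up, +x is the way the cover closes, the louvred -x side faces the robot. The fastener's vertical axis is at x = -6, y = +63 mm; it stands 33 mm above the deck
- far_stop (a point): middle of the foot of the far stop's face, on the deck, at x = +75, y = -55 mm in the box's frame, same axes; the panel's far edge meets it when fully home. The stop is 14 mm high. Two aluminium guides 8 mm high run along the box's x, centred on y = -55 mm, with the panel between them (1.5 mm play a side)
- panel: loose aluminium cover panel, 90 (x) x 110 (y) x 8 mm, 0.25 to 0.5 kg, lying flat on the deck between the guides, same axes as the box; origin at the centre of its underside. A black rib stands across it. Starts 22 to 42 mm short of home; fully home its origin is at x = +30, y = -55, z = +50 mm in the box's frame
- panel_rib (a point): middle of the black rib's -x face (the face to push), at the level of the panel's upper face, 25 mm to -x of the panel's origin; axes as the panel's. The rib is 8 mm thick, 96 mm long in y and rises 18 mm above the panel's upper face
- cam (a joint): turn of the quarter-turn fastener, rad: 0 = open (tongue along the box's -x), pi/2 = locked at a hard stop (tongue along the box's -y, over the panel, just in front of the rib); grows counter-clockwise seen from above. Starts 0 to 0.35. Friction 0.12 N m, no spring: stays where it is left. It cannot lock if the panel is not home: the tongue strikes the rib
- cam_slot (a point): centre of the slot's floor, on the fastener's axis, 17 mm above the deck; x along the slot, -x to the tongue's end; turns with the fastener. The orange rotor is a puck 100 mm across; a slot 40 mm wide and 16 mm deep runs right across it, open at both ends, with room for closed fingers in any direction. A fingertip 25 to 30 mm from the centre, carried round the axis, turns it
- loupe: small black eye loupe, 30 mm across, 26 mm high, standing on the box's deck behind the fastener; origin at the centre of its underside; leave alone
- doming_block: brass cube with hollows, 50 mm, on the bench to the left; origin at the centre of its underside; leave alone
- flux_jar: amber jar with black cap, 60 mm across, 80 mm high, on the bench to the left; origin at the centre of its underside; leave alone
- tongue_tip (a point): middle of the lower edge of the tongue's end, 90 mm from the fastener's axis, 10.5 mm above the deck; axes as cam_slot. The steel tongue is 16 mm wide, 6 mm thick, in line with the slot; it sticks out 40 mm from the puck and passes over the guide and the panel's plate. Not to be pushed by the fingers
Mind the look-alikes: they are no part of the job. There is more than one size of the panel; the one meant has the size given above.

How it is judged:
By the outcome, as a careful person would: the job done as asked, in the order asked, and still so for the second after the job is handed in, with the robot touching nothing.
It also fails if it takes over 45 s, if anything falls off the work surface, if the arm or the gripper's body presses on something with over 40 N, if the wrist force passes 120 N, or if a joint passes its speed limit or range.

## Robot

A 6-joint arm with a two-finger parallel gripper is mounted at the origin on the work surface; the furniture and walls round the work are solid. World frame = base frame: x ahead of the robot, y to its left, z up, the work surface at z = 0. Lengths are in mm, angles in rad, forces in N, time in s.
With the tool pointing down it reaches from about 375 to 750 mm from the base axis. Payload 9 kg.
Tool frame: the origin (TCP) lies on the centre line of the jaws, within the pads' length; the fingertips stand 25 mm ahead of it and the grasp point (between the pads) lies 6 mm ahead of it; z points along the fingers, y is the line along which they close (so a half turn about z gives the same grasp; the last joint's range is limited). The gripper opens to 85 mm and grips with 20 to 120 N. Pads are 22 mm wide; open, the fingers measure 114 mm over their backs; the gripper's body (76 mm by 85 mm) begins 54 mm behind the grasp point. The pads swing forward as they close: fully open they stand 13 mm farther back than shut.
Start: joints at [-1.36, 0.104, 0.097, 1.564, 0, 1.353], TCP at [249.481, -545.704, 256.331] pointing down, gripper open.
Joint ranges: [-2.99, 2.99], [-0.84, 1.86], [-1.1, 1.16], [-1.84, 2.11], [-1.51, 1.56], [-3.14, 3.14]. Speed limits (rad/s): [2.22, 2.22, 2.57, 3.14, 3.14, 3.14].

## Interface

Orientations are given as a rotation vector (axis times angle).
In Python, from cell import arm gives the robot as it stands.
- The arm moves only by the tool carry_out, never from a script. Its argument "rows" is a list of rows, each a list of 2 entries, a list of its own where there are three numbers: the shift along the tool's x, y, z in cm, then the turn, a rotation vector about the tool's x, y, z in units of 5 degrees (1.0 is 5 degrees). In form: [[[x, y, z], [ax, ay, az]], ...]. A call has 1 to 10 rows; each row shifts and turns the commanded pose from where the row before left it, along the tool's axes as they then stand; what a row does not reach is not made up. A row lasts 1/12 s, in which the tool goes at most 41.7 mm and 7.16 degrees, less where a joint would pass 70% of its speed; a pose out of reach is approached as far as the arm can. A call with a gripper value outside its range is refused whole. "fingers" is the opening, from 0 (shut) to 1 (fully open), set as the call begins (left out, the last holds). The fingers move at their own pace and stop on an object; "grip_force" is the grip in N (left out, the last holds). Time passes only in rows, so rows that do not move let the fingers close. It gives the time, the measured TCP pose, the force, the opening and the grip force at its end, in the units of the state.
- arm.get_state(): the state, without advancing time (a new reading comes with each control period).
- arm.get_image(name): name is "scene" or "top"; returns a dict with "color" (384x512x3 uint8, red, green, blue), "fovy" (degrees; the focal length in pixels is half the picture's height over the tangent of half this angle, whatever the lens; pixels are square), "cx", "cy" (the principal point, pixels), "k1" (the pictures are not rectified: a ray, as slopes to the right and down, at radius r is drawn at 1 + k1 r^2 times it, then the intrinsics apply), "pose" (4x4, takes a point from camera to world coordinates). Camera axes: x right, y down, z forward; pixel columns grow to the right and rows downward; lengths in mm; the calibration is good to about 2 mm. A picture is of the moment at which its call begins. There is no depth.
- arm.job_done(): hands the job in; it is judged then, once.
The state is a dict: "time": time; "q": joint angles; "joint_vel": joint speeds; "joint_torque": joint torques, N m; "eef_pos": TCP position; "ee_rot": TCP orientation; "ft_force": force on the tool from outside, world axes, zero at the start; "torque": the same for the moment, N m; "gripper_width": opening from 0.0 (shut) to 1.0 (fully open); "finger_force": force on a finger pad.
Only numpy, scipy, OpenCV 4.12 (cv2) and the standard library are available. Lean on these libraries where they do the work, as an engineer would, in place of code of your own. Each camera call takes 0.05 s, during which the arm holds its last target. There are 200 camera calls.

## Working session

There is one attempt and no reset: what is moved stays moved. The work goes in short steps, Python scripts to look and compute and a tool call to move; the robot and the scene stay as the last step left them, time stands still between calls to the robot, and variables do not carry over. Pictures are saved under pics/ and viewed, at most 10 in all, crops included, and the job is handed in when it is done.

Besides the shell and the picture viewer there is one more tool, called after ">>>" by a JSON object that holds its "name" and its "arguments", one argument or row to a line. carry_out: Moves the arm, as the interface text tells. Its arguments: {"type":"object","properties":{"rows":{"type":"array","items":{"type":"array"}},"fingers":{"type":"number"},"grip_force":{"type":"number"}},"required":["rows"]}

```bash
mkdir -p pics; ls
python3 - <<'E'
from cell import arm
import cv2,numpy as np
s=arm.get_state();print({k:np.round(v,3).tolist() for k,v in s.items()})
for n in("scene","top"):
    d=arm.get_image(n);cv2.imwrite(f"pics/{n}0.png",cv2.resize(d["color"][:,:,::-1],(800,600),interpolation=cv2.INTER_CUBIC))
    np.save(n+"0.npy",d,allow_pickle=True)
    print(n,d["fovy"],d["cx"],d["cy"],d["k1"],np.round(d["pose"],4).tolist())
E
```

```text
pics
{'time': 0.0, 'q': [-1.36, 0.105, 0.096, 1.564, -0.0, 1.353], 'joint_vel': [-0.002, 0.001, -0.0, -0.001, -0.001, 0.0], 'joint_torque': [-0.001, -55.693, 50.365, 0.017, -0.0, 0.0], 'eef_pos': [249.407, -545.383, 255.534], 'ee_rot': [-3.068, -0.668, 0.0], 'ft_force': [0.246, -0.461, 0.21], 'torque': [-0.026, -0.062, 0.004], 'finger_force': 0.0, 'gripper_width': 0.999}
scene 56.79791159323926 258.7397633416884 194.07414673865506 -0.053063384815875254 [[-0.9, -0.3385, 0.2745, 234.4319], [-0.4358, 0.6921, -0.5754, 493.588], [0.0048, -0.6375, -0.7704, 767.1681], [0.0, 0.0, 0.0, 1.0]]
top 49.12375942238512 254.83637143101294 197.24960422658395 -0.016440872971732492 [[-0.0164, -0.9904, 0.1373, 358.7671], [-0.9998, 0.0176, 0.0075, -46.2901], [-0.0098, -0.1372, -0.9905, 941.8952], [0.0, 0.0, 0.0, 1.0]]
```

View pics/scene0.png

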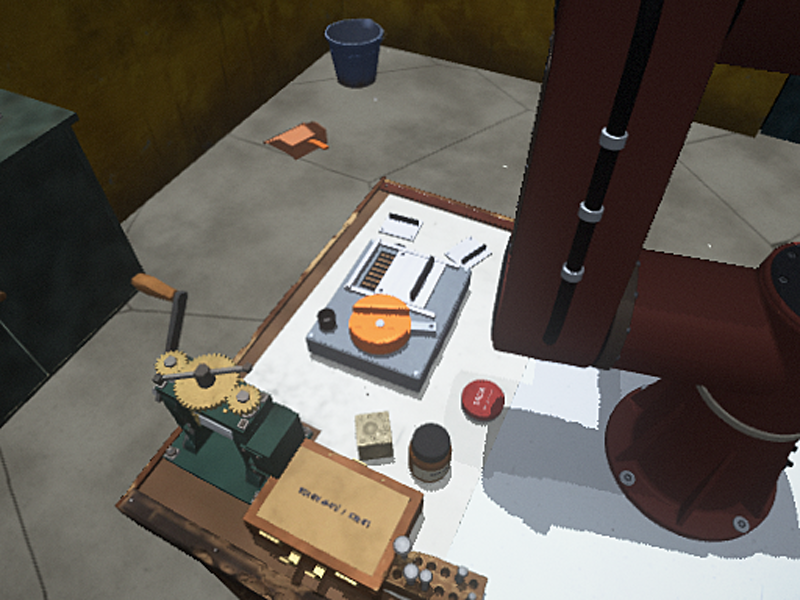

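View pics/top0.png

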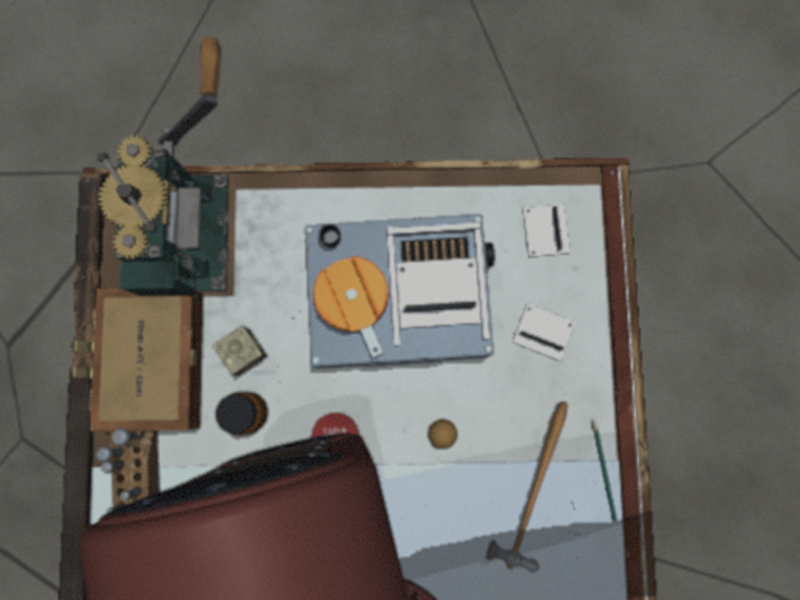

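Scene picture: the box's panel is at (410,280) and the orange fastener at (380,322). Top picture: the panel is at (440,292) with its rib at (440,307), the fastener at (351,294), and the tongue end at (376,355). What could be taken for the panel: the panel on the deck, top (440,292), and two small loose ones off the box at (545,230) and (545,332). I choose the one between the guides and check it in close crops.

Run:
```python
import cv2,numpy as np
a=[]
for n,x,y,w,h in(("top",190,130,135,112),("scene",192,148,115,108)):
    d=np.load(n+"0.npy",allow_pickle=True).item()
    c=cv2.resize(d["color"][y:y+h,x:x+w,::-1],None,fx=5,fy=5,interpolation=cv2.INTER_CUBIC);cv2.imwrite(f"pics/{n}c.png",c)
```

```text
(no output)
```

View pics/topc.png

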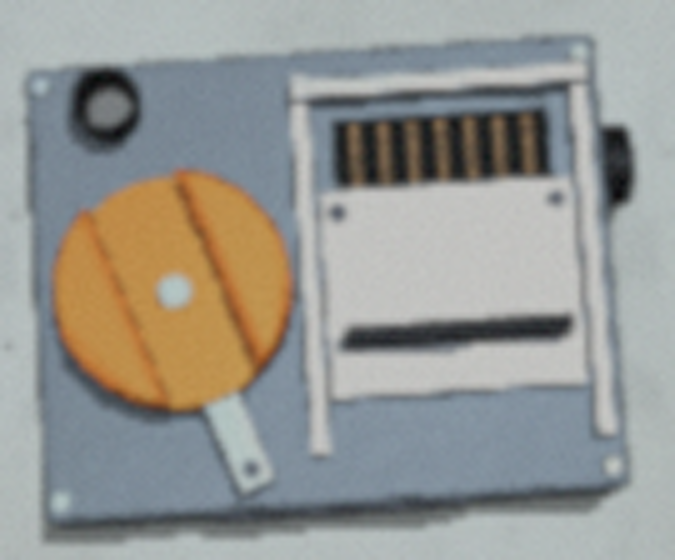

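View pics/scenec.png

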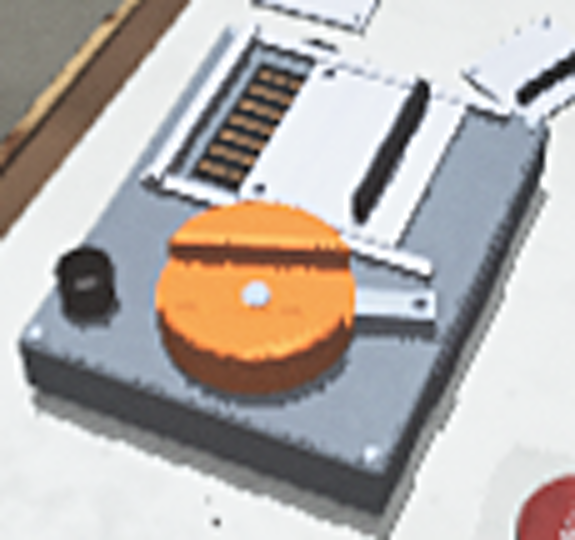

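Top crop: the deck corners are at (26,76), (592,38), (630,487), (50,522). The slot centre disc is at (174,291), the rib's near edge runs (345,347)-(572,330), and the tongue end is about (256,488). Scene crop: corners (22,347), (383,478), (547,125), slot disc (256,293). The panel between the guides is the large one.

```bash
cat > h.py <<'E'
import numpy as np,cv2
from scipy.optimize import least_squares
D={n:np.load(n+"0.npy",allow_pickle=True).item() for n in("top","scene")}
O={"top":(190,130),"scene":(192,148)}
def px(n,u,v,s=5): return np.array([(u+.5)/s-.5+O[n][0],(v+.5)/s-.5+O[n][1]])
def proj(n,P):
    d=D[n];T=np.linalg.inv(d["pose"]);p=T[:3,:3]@P+T[:3,3];a=p[:2]/p[2];a=a*(1+d["k1"]*(a@a))
    f=192/np.tan(np.radians(d["fovy"])/2);return a*f+[d["cx"],d["cy"]]
def tri(m,x0=(550,0,50)):
    r=least_squares(lambda P:np.concatenate([proj(n,P)-px(n,*c) for n,c in m]),x0);return r.x,np.abs(r.fun).max()
def atz(n,c,z):
    r=least_squares(lambda q:proj(n,np.array([*q,z]))-px(n,*c),(550,0));return r.x
E
python3 - <<'E'
from h import *
np.set_printoptions(precision=1,suppress=True)
C=[((100,125),"top",(26,76)),((100,-125),"top",(592,38)),((-100,-125),"top",(630,487)),((-100,125),"top",(50,520)),
((100,125),"scene",(22,347)),((-100,125),"scene",(383,480)),((-100,-125),"scene",(547,125)),
((-6,63,67),"top",(174,291)),((-6,63,67),"scene",(256,293))]
print("tri deck corners",tri([("top",(26,76)),("scene",(22,347))]),tri([("top",(630,487)),("scene",(547,125))]),tri([("top",(50,520)),("scene",(383,480))]))
print("slot",tri([("top",(174,291)),("scene",(256,293))]))
def W(b,p):
    x,y,z,t=b;c,s=np.cos(t),np.sin(t);h=p[2] if len(p)>2 else 50
    return np.array([x+c*p[0]-s*p[1],y+s*p[0]+c*p[1],z+h])
r=least_squares(lambda b:np.concatenate([proj(n,W(b,p))-px(n,*c) for p,n,c in C]),(550,0,0,0))
b=r.x;print("box",b,"deg",np.degrees(b[3]),"res",r.fun)
# in-box coords
def inb(w): 
    c,s=np.cos(b[3]),np.sin(b[3]);d=np.array(w[:2])-b[:2];return np.array([c*d[0]+s*d[1],-s*d[0]+c*d[1]])
print("rib base near ends(z58)",inb(atz("top",(347,349),58+b[2])),inb(atz("top",(572,333),58+b[2])), "as top z76",inb(atz("top",(347,349),76+b[2])))
print("panel far edge z58",inb(atz("top",(330,189),58+b[2])),inb(atz("top",(575,177),58+b[2])),"near",inb(atz("top",(332,399),58+b[2])),inb(atz("top",(585,383),58+b[2])))
print("stop near foot",inb(atz("top",(440,95),50+b[2])))
print("scene: panel far edge",inb(atz("scene",(245,188),58+b[2])),"near",inb(atz("scene",(398,247),58+b[2])))
t=inb(atz("top",(256,488),13.5+50+b[2]));print("tongue",t,np.degrees(np.arctan2(*(t-[-6,63])[::-1])))
print("slot edges",inb(atz("top",(182,175),83+b[2])),inb(atz("top",(258,365),83+b[2])))
for nm,p in(("slot",(-6,63,67)),("rib home",(5,-55,58)),("stop",(75,-55,50)),("loupe?",inb(atz("top",(106,105),60)))):print(nm,W(b,p) if nm!="loupe?" else p)
E
```

```text
tri deck corners (array([601.4,  90.4,  44.6]), np.float64(0.25002961430288906)) (array([ 417.9, -167.8,   44.9]), np.float64(0.7125105108805769)) (array([406.6,  79.9,  42. ]), np.float64(0.26470483445280024))
slot (array([501.4,  24.2,  68.4]), np.float64(0.1877271568588128))
box [510.8 -39.3  -6.1   0. ] deg 2.8279427119303517 res [ 0.1 -1.1  0.2 -1.   0.4 -0.1 -0.4  1.  -1.3 -0.3  0.3  0.   1.1  0.2
  0.6  0.3  0.3  1.6]
rib base near ends(z58) [-33.9  -7.5] [ -33.4 -103.9] as top z76 [-36.3  -7.3]
panel far edge z58 [36.2 -4.8] [  34.3 -110.8] near [-54.9   0.4] [ -55.3 -107.7]
stop near foot [ 76.6 -55.8]
scene: panel far edge [34.9 -9.5] near [-55.2  -4. ]
tongue [-91.   34.8] -161.63127782097968
slot edges [41.1 57.1] [-41.4  30.1]
slot [501.7  23.3  60.9]
rib home [518.5 -94.   51.9]
stop [588.4 -90.5  43.9]
loupe? [77.9 89.2]
```

```bash
cat >> h.py <<'E'
from scipy.spatial.transform import Rotation as Rn
def fit():
    C=[((100,125),"top",(26,76)),((100,-125),"top",(592,38)),((-100,-125),"top",(630,487)),((-100,125),"top",(50,520)),((-6,63,67),"top",(174,291)),((-6,63,67),"scene",(256,293))]
    return least_squares(lambda b:np.concatenate([proj(n,W(b,p))-px(n,*c) for p,n,c in C]),(550,0,0)).x
def W(b,p):
    x,y,t=b;c,s=np.cos(t),np.sin(t);h=p[2] if len(p)>2 else 50
    return np.array([x+c*p[0]-s*p[1],y+s*p[0]+c*p[1],h])
def togo(b,p,yawbox):
    "tip target p in box frame, tool x at yawbox deg in box; shift in tool cm, turn units of 5deg"
    from cell import arm
    s=arm.get_state();R=Rn.from_rotvec(s["ee_rot"]);G=Rn.from_euler('z',b[2]+np.radians(yawbox))*Rn.from_rotvec([np.pi,0,0])
    tgt=W(b,p)+[0,0,25]
    print("t",round(s["time"],2),"pos",np.round(s["eef_pos"],1),"tgt",np.round(tgt,1),"shift cm",np.round(R.inv().apply(tgt-s["eef_pos"])/10,2),"turn",np.round((R.inv()*G).as_rotvec(degrees=True)/5,2),"F",np.round(s["ft_force"],1),"w",np.round(s["gripper_width"],2))
E
python3 -c "
from h import *
b=fit();print(b);np.save('b.npy',b);togo(b,(-65,-55,200),90)"
```

```text
[ 5.09682969e+02 -3.90134631e+01  4.64084813e-02]
t 0.1 pos [ 249.4 -545.4  255.6] tgt [447.3 -97.  225. ] shift cm [ 36.64 -32.55   3.11] turn [-1.000e-02 -1.000e-02 -1.362e+01] F [-0.4 -0.1 -0.5] w 0.99
```

>>> {"name": "carry_out", "arguments": {
  "rows": [
    [[2.6,-2.3,0],[0,0,0]],
    [[2.6,-2.3,0],[0,0,0]],
    [[2.6,-2.3,0],[0,0,0]],
    [[2.6,-2.3,0],[0,0,0]],
    [[2.6,-2.3,0],[0,0,0]],
    [[2.6,-2.3,0],[0,0,0]],
    [[2.6,-2.3,0],[0,0,0]],
    [[2.6,-2.3,0],[0,0,0]],
    [[2.6,-2.3,0],[0,0,0]],
    [[2.6,-2.3,0],[0,0,0]]
  ],
  "fingers": 0,
  "grip_force": 60
}}

```text
time: 0.93
eef_pos: [390.5, -226.7, 256.1]
ee_rot: [-3.07, -0.668, 0.0]
ft_force: [0.7, 0.2, 0.1]
gripper_width: -0.005
finger_force: 0.0
```

>>> {"name": "carry_out", "arguments": {
  "rows": [
    [[2.6,-2.4,0.5],[0,0,0]],
    [[2.6,-2.4,0.5],[0,0,0]],
    [[2.6,-2.4,0.5],[0,0,0]],
    [[2.6,-2.4,0.5],[0,0,0]],
    [[0,0,0],[0,0,-1.3]],
    [[0,0,0],[0,0,-1.3]],
    [[0,0,0],[0,0,-1.3]],
    [[0,0,0],[0,0,-1.3]],
    [[0,0,0],[0,0,-1.3]],
    [[0,0,0],[0,0,-1.3]]
  ]
}}

```text
time: 1.77
eef_pos: [444.8, -97.7, 236.0]
ee_rot: [-2.665, -1.662, 0.001]
ft_force: [-0.1, -0.0, 0.3]
gripper_width: 0.0
finger_force: 0.0
```

>>> {"name": "carry_out", "arguments": {
  "rows": [
    [[0,0,0],[0,0,-1.3]],
    [[0,0,0],[0,0,-1.3]],
    [[0,0,0],[0,0,-1.3]],
    [[0,0,0],[0,0,-1.3]],
    [[0,0,0],[0,0,-0.6]],
    [[0,0,0],[0,0,0]],
    [[0,0,0],[0,0,0]]
  ]
}}

```text
time: 2.35
eef_pos: [444.9, -97.8, 236.1]
ee_rot: [-2.173, -2.268, 0.0]
ft_force: [0.1, 0.3, 0.9]
gripper_width: 0.0
finger_force: 0.0
```

```bash
python3 -c "
from h import *
b=np.load('b.npy');togo(b,(-65,-55,64),90)"
```

```text
t 2.35 pos [444.9 -97.8 236.1] tgt [447.3 -97.   89. ] shift cm [ 0.07  0.25 14.71] turn [-0.   -0.   -0.04] F [0.1 0.3 0.9] w 0.0
```

>>> {"name": "carry_out", "arguments": {
  "rows": [
    [[0,0,3],[0,0,0]],
    [[0,0,3],[0,0,0]],
    [[0,0,3],[0,0,0]],
    [[0,0,2.7],[0,0,0]],
    [[0,0,1.5],[0,0,0]],
    [[0,0,1],[0,0,0]],
    [[0,0,0.5],[0,0,0]],
    [[0,0,0],[0,0,0]],
    [[0,0,0],[0,0,0]]
  ]
}}

```text
time: 3.1
eef_pos: [445.4, -98.1, 90.2]
ee_rot: [2.171, 2.269, 0.0]
ft_force: [1.1, 0.7, 0.1]
gripper_width: 0.0
finger_force: 0.0
```

Run:
```python
from h import *
from cell import arm
b=np.load('b.npy');togo(b,(-65,-55,64),90)
a=[]
for n,(x,y,w,h) in {"top":(190,130,150,112),"scene":(192,130,150,112)}.items():
    d=arm.get_image(n);a.append(cv2.resize(d["color"][y:y+h,x:x+w,::-1],None,fx=2.66,fy=2.66,interpolation=cv2.INTER_CUBIC))
cv2.imwrite("pics/pre.png",np.hstack(a))
```

```text
t 3.1 pos [445.4 -98.1  90.2] tgt [447.3 -97.   89. ] shift cm [0.11 0.19 0.12] turn [ 0.01  0.01 -0.02] F [1.1 0.7 0.1] w 0.0
```

View pics/pre.png

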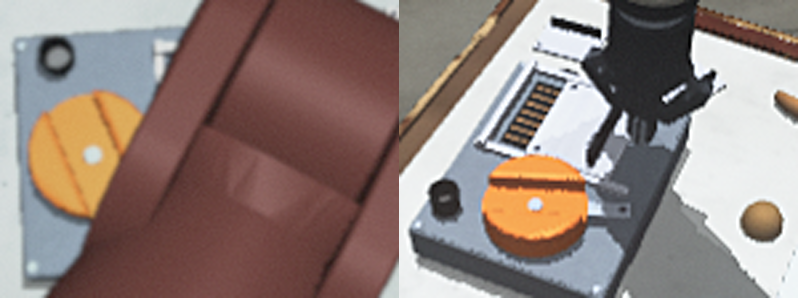

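The view shows the closed fingertip over the plate, just to the near side of the rib (about (630,140) in the scene half), clear of the tongue. Pushing along tool y.

>>> {"name": "carry_out", "arguments": {
  "rows": [
    [[0.1,0.5,0.1],[0,0,0]],
    [[0,0.5,0],[0,0,0]],
    [[0,0.5,0],[0,0,0]],
    [[0,0.4,0],[0,0,0]],
    [[0,0.4,0],[0,0,0]],
    [[0,0.4,0],[0,0,0]],
    [[0,0.4,0],[0,0,0]],
    [[0,0.4,0],[0,0,0]],
    [[0,0.4,0],[0,0,0]],
    [[0,0.4,0],[0,0,0]]
  ]
}}

```text
time: 4.03
eef_pos: [487.6, -94.9, 88.4]
ee_rot: [-2.17, -2.27, 0.002]
ft_force: [-5.8, -0.2, 5.5]
gripper_width: -0.003
finger_force: 3.4
```

>>> {"name": "carry_out", "arguments": {
  "rows": [
    [[0,0.3,0],[0,0,0]],
    [[0,0.3,0],[0,0,0]],
    [[0,0.2,0],[0,0,0]],
    [[0,0.2,0],[0,0,0]]
  ]
}}

```text
time: 4.37
eef_pos: [497.5, -94.5, 88.3]
ee_rot: [-2.17, -2.27, 0.002]
ft_force: [-7.1, -0.5, 4.5]
gripper_width: -0.001
finger_force: 3.3
```

>>> {"name": "carry_out", "arguments": {
  "rows": [
    [[0,0.15,-0.1],[0,0,0]],
    [[0,0.15,0],[0,0,0]],
    [[0,0.15,0],[0,0,0]],
    [[0,0.1,0],[0,0,0]]
  ]
}}

```text
time: 4.7
eef_pos: [503.4, -94.2, 89.0]
ee_rot: [-2.171, -2.27, 0.001]
ft_force: [-2.6, 0.2, -0.7]
gripper_width: 0.001
finger_force: 1.2
```

>>> {"name": "carry_out", "arguments": {
  "rows": [
    [[0,0.1,0],[0,0,0]],
    [[0,0.1,0],[0,0,0]],
    [[0,0.1,0],[0,0,0]]
  ]
}}

```text
time: 4.95
eef_pos: [505.0, -94.8, 88.9]
ee_rot: [-2.171, -2.269, 0.006]
ft_force: [-13.3, -6.4, 4.0]
gripper_width: -0.0
finger_force: 7.1
```

>>> {"name": "carry_out", "arguments": {
  "rows": [
    [[0,0.1,0],[0,0,0]],
    [[0,0.1,0],[0,0,0]],
    [[0,0,0],[0,0,0]]
  ]
}}

```text
time: 5.2
eef_pos: [505.4, -94.8, 88.8]
ee_rot: [-2.17, -2.267, 0.011]
ft_force: [-20.6, -6.7, 9.2]
gripper_width: -0.003
finger_force: 10.7
```

The force now rises with almost no motion, so the panel is against the stop. I back off, lift, and look.

>>> {"name": "carry_out", "arguments": {
  "rows": [
    [[0,-0.7,0],[0,0,0]],
    [[0,-1,0],[0,0,0]],
    [[0,-1,-1],[0,0,0]],
    [[0,0,-3],[0,0,0]],
    [[0,0,-3],[0,0,0]],
    [[0,0,-3],[0,0,0]],
    [[0,-2.5,0],[0,0,0]],
    [[-3.5,-1,0],[0,0,0]],
    [[-3.5,0,0],[0,0,0]],
    [[-3.5,0,0],[0,0,0]]
  ]
}}

```text
time: 6.03
eef_pos: [451.5, -203.1, 190.3]
ee_rot: [2.168, 2.27, 0.001]
ft_force: [0.6, -0.5, 0.0]
gripper_width: -0.001
finger_force: 0.0
```

>>> {"name": "carry_out", "arguments": {
  "rows": [
    [[-3.5,0,0],[0,0,0]],
    [[-3.5,0,0],[0,0,0]],
    [[-3.5,0,0],[0,0,0]],
    [[-3.5,0,0],[0,0,0]],
    [[-3.5,0,0],[0,0,0]],
    [[0,0,0],[0,0,0]]
  ]
}}

```text
time: 6.53
eef_pos: [458.6, -382.1, 188.3]
ee_rot: [2.174, 2.265, -0.001]
ft_force: [0.2, 0.5, -0.3]
gripper_width: 0.001
finger_force: 0.0
```

Run:
```python
from h import *
from cell import arm
b=np.load('b.npy');togo(b,(-65,-55,64),90)
for n,(x,y,w,h) in {"top":(190,130,135,112)}.items():
    d=arm.get_image(n);cv2.imwrite("pics/home.png",cv2.resize(d["color"][y:y+h,x:x+w,::-1],None,fx=5,fy=5,interpolation=cv2.INTER_CUBIC))
```

```text
t 6.53 pos [ 458.6 -382.1  188.3] tgt [447.3 -97.   89. ] shift cm [28.56  0.03  9.87] turn [ 0.01  0.02 -0.06] F [ 0.2  0.5 -0.3] w 0.0
```

View pics/home.png

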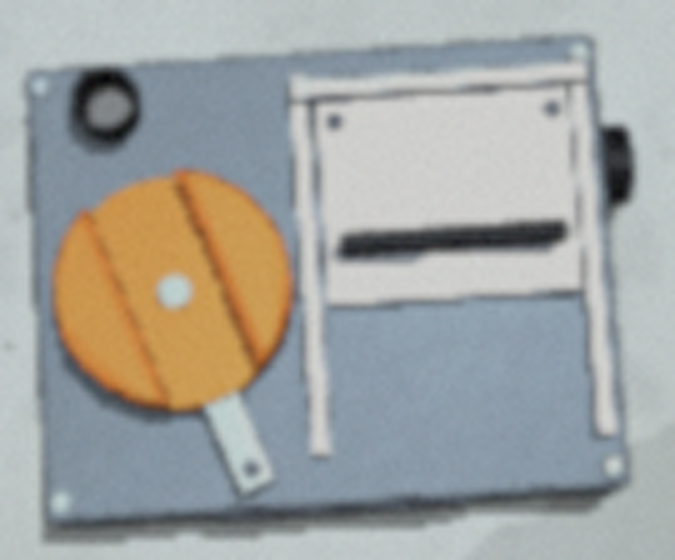

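Home picture: the panel's far edge meets the stop at row ~95, square between the guides, and the tongue is untouched at (256,488). Next, the fastener slot.

```bash
python3 -c "
from h import *
b=np.load('b.npy');togo(b,(19.6,71.5,71),108.3)"
```

```text
t 6.58 pos [ 458.7 -379.4  188.5] tgt [525.9  33.3  96. ] shift cm [40.96  8.43  9.25] turn [ 0.    0.   -3.71] F [-0.2  0.6  0.5] w -0.0
```

>>> {"name": "carry_out", "arguments": {
  "rows": [
    [[3.5,0.7,0],[0,0,0]],
    [[3.5,0.7,0],[0,0,0]],
    [[3.5,0.7,0],[0,0,0]],
    [[3.5,0.7,0],[0,0,0]],
    [[3.5,0.7,0],[0,0,0]],
    [[3.5,0.7,0],[0,0,0]],
    [[3.5,0.7,0],[0,0,0]],
    [[3.5,0.7,0],[0,0,0]],
    [[3.5,0.7,0],[0,0,0]],
    [[3.5,0.7,0],[0,0,0]]
  ]
}}

```text
time: 7.42
eef_pos: [513.2, -21.1, 189.9]
ee_rot: [2.169, 2.271, 0.002]
ft_force: [0.5, -0.4, -0.3]
gripper_width: 0.0
finger_force: 0.0
```

>>> {"name": "carry_out", "arguments": {
  "rows": [
    [[3,0.7,0],[0,0,0]],
    [[3,0.7,0],[0,0,0]],
    [[0,0,0],[0,0,-1.3]],
    [[0,0,0],[0,0,-1.3]],
    [[0,0,0],[0,0,-1.1]],
    [[0,0,0],[0,0,0]],
    [[0,0,0],[0,0,0]]
  ]
}}

```text
time: 8.0
eef_pos: [524.4, 37.5, 189.6]
ee_rot: [1.78, 2.588, 0.001]
ft_force: [0.4, -0.5, -0.0]
gripper_width: 0.005
finger_force: 0.0
```

```bash
python3 -c "
from h import *
b=np.load('b.npy');togo(b,(19.6,71.5,71),108.3)"
```

```text
t 8.0 pos [524.4  37.5 189.6] tgt [525.9  33.3  96. ] shift cm [-0.44 -0.01  9.36] turn [ 0.01  0.   -0.  ] F [ 0.4 -0.5 -0. ] w 0.0
```

>>> {"name": "carry_out", "arguments": {
  "rows": [
    [[-0.4,0,2.5],[0,0,0]],
    [[0,0,2.5],[0,0,0]],
    [[0,0,2],[0,0,0]],
    [[0,0,1],[0,0,0]],
    [[0,0,0.6],[0,0,0]],
    [[0,0,0.4],[0,0,0]],
    [[0,0,0.3],[0,0,0]],
    [[0,0,0],[0,0,0]],
    [[0,0,0],[0,0,0]]
  ]
}}

```text
time: 8.75
eef_pos: [526.5, 33.0, 97.2]
ee_rot: [1.778, 2.589, 0.001]
ft_force: [0.9, 0.2, 1.0]
gripper_width: 0.001
finger_force: 0.0
```

Run:
```python
from h import *
from cell import arm
b=np.load('b.npy');togo(b,(19.6,71.5,71),108.3)
x,y,w,h=192,130,115,115
d=arm.get_image("scene");cv2.imwrite("pics/slot.png",cv2.resize(d["color"][y:y+h,x:x+w,::-1],None,fx=4,fy=4,interpolation=cv2.INTER_CUBIC))
```

```text
t 8.75 pos [526.5  33.   97.2] tgt [525.9  33.3  96. ] shift cm [ 0.05 -0.04  0.12] turn [0.01 0.01 0.02] F [0.9 0.2 1. ] w 0.0
```

View pics/slot.png

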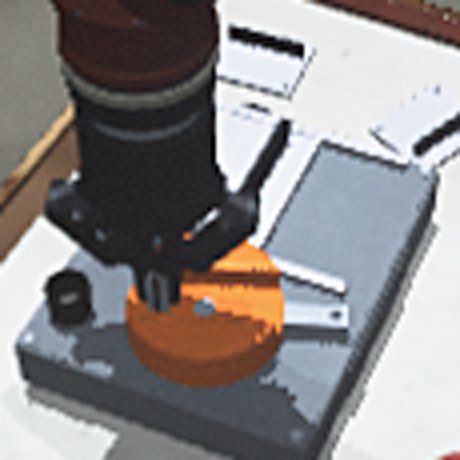

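The fingertip stands in the slot at about (158,295) and touches nothing. The tongue is still at (340,318). I take up the lateral play and then turn counter-clockwise.

>>> {"name": "carry_out", "arguments": {
  "rows": [
    [[0.3,0,0],[0,0,0]],
    [[0.3,0,0],[0,0,0]],
    [[0.2,0,0],[0,0,0]],
    [[0.12,-0.04,0],[0,0,-0.5]],
    [[0.12,-0.04,0],[0,0,-0.5]],
    [[0.12,-0.04,0],[0,0,-0.5]],
    [[0.12,-0.04,0],[0,0,-0.5]]
  ]
}}

```text
time: 9.38
eef_pos: [520.3, 44.0, 96.7]
ee_rot: [1.542, 2.735, -0.0]
ft_force: [3.1, -4.0, -1.8]
gripper_width: -0.0
finger_force: 1.9
```

>>> {"name": "carry_out", "arguments": {
  "rows": [
    [[0.12,-0.04,0],[0,0,-0.5]],
    [[0.12,-0.04,0],[0,0,-0.5]],
    [[0.12,-0.04,0],[0,0,-0.5]],
    [[0.12,-0.04,0],[0,0,-0.5]],
    [[0.12,-0.04,0],[0,0,-0.5]],
    [[0.12,-0.04,0],[0,0,-0.5]]
  ]
}}

```text
time: 9.88
eef_pos: [514.1, 48.2, 96.7]
ee_rot: [1.171, 2.913, -0.001]
ft_force: [3.3, -3.7, -1.7]
gripper_width: -0.005
finger_force: 2.2
```

```bash
cat >> h.py <<'E'
def slot(b):
    from cell import arm
    s=arm.get_state();d=s["eef_pos"]-W(b,(-6,63,67));R=Rn.from_rotvec(s["ee_rot"]);l=R.inv().apply(d)
    m=R.as_matrix();print("tool rel axis",np.round(l,1),"toolY box deg",np.round(np.degrees(np.arctan2(m[1,1],m[0,1])-b[2]),1),"ang of tip",np.round(np.degrees(np.arctan2(d[1],d[0])-b[2]),1),"F tool",np.round(R.inv().apply(s["ft_force"]),1),"tipz",s["eef_pos"][2]-25)
E
python3 -c "
from h import *
slot(np.load('b.npy'))"
```

```text
tool rel axis [  7.3  27.  -29.7] toolY box deg 43.5 ang of tip 58.8 F tool [-4.9 -0.3  1.7] tipz 71.6885647038626
```

>>> {"name": "carry_out", "arguments": {
  "rows": [
    [[0.12,-0.04,0],[0,0,-0.5]],
    [[0.12,-0.04,0],[0,0,-0.5]],
    [[0.12,-0.04,0],[0,0,-0.5]],
    [[0.12,-0.04,0],[0,0,-0.5]],
    [[0.12,-0.04,0],[0,0,-0.5]],
    [[0.12,-0.04,0],[0,0,-0.5]],
    [[0.12,-0.04,0],[0,0,-0.5]],
    [[0.12,-0.04,0],[0,0,-0.5]],
    [[0.12,-0.04,0],[0,0,-0.5]]
  ]
}}

```text
time: 10.63
eef_pos: [503.4, 51.1, 96.7]
ee_rot: [0.581, 3.085, -0.001]
ft_force: [4.1, -3.3, -3.1]
gripper_width: 0.0
finger_force: 2.6
```

>>> {"name": "carry_out", "arguments": {
  "rows": [
    [[0.12,-0.04,0],[0,0,-0.5]],
    [[0.12,-0.04,0],[0,0,-0.5]],
    [[0.12,-0.04,0],[0,0,-0.5]],
    [[0.12,-0.04,0],[0,0,-0.5]],
    [[0.12,-0.04,0],[0,0,-0.5]],
    [[0.12,-0.04,0],[0,0,-0.5]]
  ]
}}

```text
time: 11.13
eef_pos: [495.9, 50.8, 96.7]
ee_rot: [0.173, 3.134, -0.001]
ft_force: [5.0, -2.1, -2.6]
gripper_width: 0.002
finger_force: 2.8
```

```bash
python3 -c "
from h import *
slot(np.load('b.npy'))"
```

```text
tool rel axis [  7.7  26.4 -29.8] toolY box deg 81.0 ang of tip 97.4 F tool [-5.2 -1.5  2.6] tipz 71.71809793965154
```

>>> {"name": "carry_out", "arguments": {
  "rows": [
    [[0.12,-0.04,0],[0,0,-0.5]],
    [[0.12,-0.04,0],[0,0,-0.5]],
    [[0.12,-0.04,0],[0,0,-0.5]]
  ]
}}

```text
time: 11.38
eef_pos: [492.4, 49.9, 96.8]
ee_rot: [-0.033, 3.139, -0.002]
ft_force: [6.1, -2.5, -3.8]
gripper_width: -0.001
finger_force: 2.9
```

>>> {"name": "carry_out", "arguments": {
  "rows": [
    [[0.12,-0.02,0],[0,0,-0.3]],
    [[0.12,0,0],[0,0,0]],
    [[0,0,0],[0,0,0]]
  ]
}}

```text
time: 11.63
eef_pos: [490.9, 49.3, 96.9]
ee_rot: [-0.07, 3.136, -0.002]
ft_force: [10.5, -4.4, -6.8]
gripper_width: 0.003
finger_force: 5.1
```

```bash
python3 -c "
from h import *
slot(np.load('b.npy'))"
```

```text
tool rel axis [  8.6  26.  -30. ] toolY box deg 89.9 ang of tip 108.4 F tool [-10.2  -4.8   6.8] tipz 71.93939833710314
```

>>> {"name": "carry_out", "arguments": {
  "rows": [
    [[0.1,0,0],[0,0,0]],
    [[0.1,0,0],[0,0,0]],
    [[0.1,0,0],[0,0,0]],
    [[0,0,0],[0,0,0]]
  ]
}}

```text
time: 11.97
eef_pos: [490.5, 49.2, 97.2]
ee_rot: [-0.07, 3.13, -0.002]
ft_force: [26.0, -0.7, -16.9]
gripper_width: -0.002
finger_force: 12.6
```

```bash
python3 -c "
from h import *
slot(np.load('b.npy'))"
```

```text
tool rel axis [  8.8  25.9 -30.4] toolY box deg 89.9 ang of tip 109.2 F tool [-25.8  -1.9  17.2] tipz 72.22400443169401
```

Hard stop reached: 26 N with no motion. I back off inside the slot, lift clear, and inspect.

>>> {"name": "carry_out", "arguments": {
  "rows": [
    [[-0.6,0,0],[0,0,0]],
    [[-0.5,0,0],[0,0,0]],
    [[0,0,-1],[0,0,0]],
    [[0,0,-2.5],[0,0,0]],
    [[0,0,-3],[0,0,0]],
    [[0,0,-3],[0,0,0]],
    [[0,0,-2],[0,0,0]],
    [[0,-3,0],[0,0,0]],
    [[0,-3.5,0],[0,0,0]],
    [[0,-3.5,0],[0,0,0]]
  ]
}}

```text
time: 12.8
eef_pos: [501.2, -50.2, 212.8]
ee_rot: [-0.074, 3.14, -0.001]
ft_force: [0.9, 0.2, -0.3]
gripper_width: -0.0
finger_force: 0.0
```

>>> {"name": "carry_out", "arguments": {
  "rows": [
    [[0,-3.5,0],[0,0,0]],
    [[0,-3.5,0],[0,0,0]],
    [[0,-3.5,0],[0,0,0]],
    [[0,-3.5,0],[0,0,0]],
    [[0,-3.5,0],[0,0,0]],
    [[0,-3.5,0],[0,0,0]],
    [[0,-3.5,0],[0,0,0]],
    [[0,-3.5,0],[0,0,0]],
    [[0,-3.5,0],[0,0,0]],
    [[0,0,0],[0,0,0]]
  ]
}}

```text
time: 13.63
eef_pos: [514.3, -369.5, 210.6]
ee_rot: [0.064, -3.14, 0.001]
ft_force: [0.3, 0.2, 0.5]
gripper_width: 0.0
finger_force: 0.0
```

Run:
```python
from h import *
from cell import arm
a=[]
for n,(x,y) in O.items():
    d=arm.get_image(n);a.append(cv2.resize(d["color"][y-15:y+113,x:x+133,::-1],None,fx=3,fy=3,interpolation=cv2.INTER_CUBIC))
cv2.imwrite("pics/end.png",np.hstack(a))
s=arm.get_state();print(s["eef_pos"],s["time"],s["ft_force"])
```

```text
[ 514.86168521 -365.0304379   211.23204072] 13.7333 [ 0.81558473  0.12869524 -0.29817625]
```

View pics/end.png

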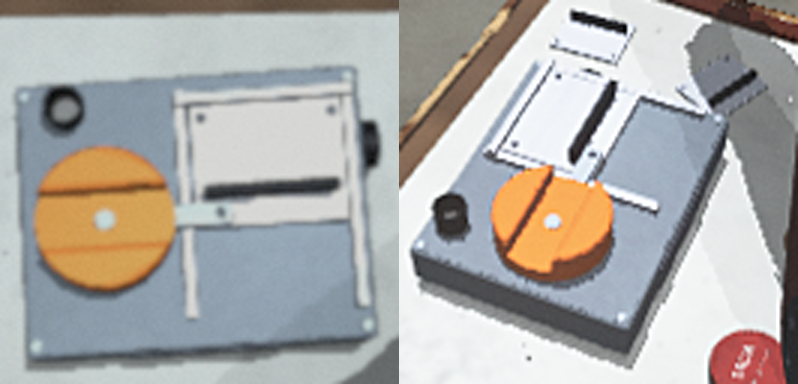

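The end picture shows the tongue pointing along box -y at (205,213), just in front of the rib (205-340, ~190). The panel is at the stop, the loupe is in place and the hand is clear.

```bash
python3 -c "
from cell import arm
print(arm.job_done())"
```

```text
the job is handed in; nothing more can be done
None
```

I pushed the panel home against the far stop and turned the fastener counter-clockwise to its hard stop. Its tongue now sits in front of the rib. The hand is clear, and I handed the job in at about 14 s; no verdict came back.

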